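# Stand the breakfast board up in the adjustable board rack

### The arm

A 6-joint arm with a two-finger parallel gripper is mounted at the origin on a cart in front of the work surface, level with it; the furniture and walls round the work are solid. World frame = base frame: x ahead of the robot, y to its left, z up, the work surface at z = 0. Lengths are in m, angles in degrees, forces in N, time in s.
With the tool pointing down it reaches from about 0.4 to 0.825 m from the base axis. Payload 7 kg.
Tool frame: the origin (TCP) lies midway between the tips of the shut fingers; the grasp point (between the pads) lies 19 mm behind it; z points along the fingers, y is the direction in which the jaws open and shut (so a half turn about z gives the same grasp; the last joint's range is limited). The gripper opens to 88 mm and grips with 3 to 60 N. Pads are 19 mm wide; open, the fingers measure 130 mm over their backs; the gripper's body (78 mm by 193 mm) begins 47 mm behind the grasp point.
Start: joints at [-55.342, 20.546, 0.682, 0, -70.136, -16.507], TCP at [0.21, -0.641, 0.19] pointing down, gripper open.
Joint ranges: [-176.03, 176.03], [-82.01, 121.73], [-58.28, 71.71], [-173.87, 95.51], [-174.79, -0.11], [-173.66, 173.66]. Speed limits (degrees/s): [136.94, 136.94, 172.46, 180, 180, 180].

### API

Orientations are given as a 3x3 rotation matrix whose columns are the frame's x, y, z axes.
In Python, from rig import robot gives the robot as it stands. Calls block until the motion is done:
- robot.goto(position, orientation): joint-space move of the TCP to a pose.
- robot.servo_line(position, ori=None, speed=0.15): straight line of the TCP; ori=None keeps the orientation; speed is the mean speed in m/s.
- robot.movej(angles): joint-space move.
- robot.move_gripper(opening): opening from 0.0 (shut) to 1.0 (fully open); the grip force is fixed at half the most; returns when the fingers have stopped.
- robot.dwell(seconds).
- robot.ik(position, orientation): joint angles nearest the present ones, or None.
- robot.grab_frame(name): name is "side" or "top"; returns (picture, depth): 384x512x3 uint8, red, green, blue; 384x512 float32, m along the optical axis (not along the pixel's ray), 0 where there is no reading.
- robot.camera_info(name): a dict with "vfov" (degrees; the focal length in pixels is half the picture's height over the tangent of half this angle, whatever the lens; pixels are square), "cx", "cy" (the principal point, pixels), "k1" (the pictures are not rectified: a ray, as slopes to the right and down, at radius r is drawn at 1 + k1 r^2 times it, then the intrinsics apply), "view" (4x4, takes a point from world to camera coordinates). Camera axes: x right, y down, z forward; pixel columns grow to the right and rows downward; lengths in m; the calibration is good to about 2 mm. A picture is of the moment at which its call begins. camera_info takes no time and is no camera call.
A pose or a line that the arm cannot do raises robot.Unreachable and nothing moves.
- robot.job_done(): hands the job in, once; it reports no verdict.
Readings, each from a call of its own:
- robot.read_t(): time.
- robot.read_qpos(): joint angles.
- robot.read_qvel(): joint speeds.
- robot.read_effort(): joint torques, N m.
- robot.read_position(): TCP position.
- robot.read_tcp_rot(): TCP orientation.
- robot.read_force(): force on the tool from outside, world axes, zero at the start.
- robot.read_ft_torque(): the same for the moment, N m.
- robot.read_grip_width(): opening from 0.0 (shut) to 1.0 (fully open).
Only numpy, scipy, OpenCV 4.12 (cv2) and the standard library are available. Lean on these libraries where they do the work, as an engineer would, in place of code of your own. Each camera call takes 0.05 s, during which the arm holds its last target.

### The job

The small wooden breakfast board has been left leaning on the lidded canister. Stand it upright on its lower short end across the two rails of the steel board rack, about midway between the rails and flat against the rack's fixed frame, then slide the divider with the wooden rod up to it until the board is held snugly between the two. Set the board down without letting it drop, and leave the canister and the other things on the worktop where they are.

Things in the scene. Friction and masses are not known exactly. Their poses are not given: they have to be found in the camera images.
- board_center (a point): Centre of the loose breakfast board: pale wood, 180 x 130 x 16 mm, about 0.25 kg, a flat slab with rounded corners, a thin groove line on its upper face and a small hole in one corner of its upper end. Axes: z along the length to the upper end (end faces 90 mm either way), y along the width (65 mm either way), x the face normal, pointing up and away from the canister (8 mm to each face).
- board_foot (a point): Middle of the board's lower short end face (same axes), which stands on the worktop beyond and to the left of the canister. The board leans about 36 degrees from vertical; its underside rests on the canister lid's far edge about 117 mm up the slope. Its last 60 mm stick out free above the canister, toward the robot and to the right; a light push down on them tips it over.
- rack: Steel wire board rack, immovable. Origin on the worktop, midway between its rails, under the inner face of the fixed frame; z up. Rails at y = -46 and +46 mm, tops 16 mm above the worktop, along x from +26 to -142 mm; the board stands across them. Fixed frame: wire hoop 99 mm wide at x = 0 to +7 mm, top 100 mm above the worktop. The bay lies from x = 0 toward -x, the robot's side.
- divider_rod (a point): Centre of the wooden rod (18 mm diameter, 116 mm long along the rack's y, 83 mm above the worktop) topping the sliding wire divider, parallel to the fixed frame. Its flat front faces the frame (+x) and lies 9 mm ahead of this point. The standing board (top 196 mm up) is taller, so a gripper pushing the rod from behind must lean back from it.
- divider (a joint): Clear gap between the fixed frame and the divider's front, in m: larger is wider open, range 0 to 0.080, starts at 0.045 to 0.065. It slides along the rack's x with a steady friction of about 2 N and stays where it is left; once the 16 mm board is clamped it stops dead.
- canister_top (a point): Top of the round knob of the white lidded canister that the board leans on: loose, 84 mm diameter, 115 mm high over the knob, lid edge 95 mm high, about 0.75 kg; this point is on its axis. To be left where it is.
- timer: White wind-up kitchen timer, 66 mm diameter, 60 mm high, loose; origin at the centre of its underside. To be left alone.
- mug: Pale mug, 86 mm diameter, 96 mm high, with handle, loose; origin at its underside. To be left alone.
- pepper: Steel-headed grinder with dark filling, 54 mm diameter, 136 mm high, loose; origin at its underside. To be left alone.
- salt: The same grinder with white filling, loose; origin at its underside. To be left alone.
- shaker: Small glass shaker, 44 mm diameter, 90 mm high, loose; origin at its underside. To be left alone.
There are look-alikes about, which are no part of the job. What is shaped like the part that bears canister_top but red is not meant.

How it is judged:
By the outcome, as a careful person would: the job done as asked, in the order asked, and still so for the second after the job is handed in, with the robot touching nothing.
It also fails if it takes over 54 s, if anything falls off the work surface, if the arm or the gripper's body presses on something with over 40 N, if the wrist force passes 120 N, or if a joint passes its speed limit or range.

## Working session

There is one attempt and no reset: what is moved stays moved. The work goes in short steps, each a Python script; the robot and the scene stay as the last script left them, time stands still between calls to the robot, and variables do not carry over. Pictures are saved under pics/ and viewed, and the job is handed in when it is done.

```bash
ls; mkdir -p pics; python3 - <<'E'
from rig import robot
import cv2,numpy as np
for n in("side","top"):
    im,d=robot.grab_frame(n); cv2.imwrite(f"pics/{n}0.png",im[:,:,::-1]); np.savez(f"{n}0.npz",im=im,d=d)
    print(n,robot.camera_info(n),(d>0).mean())
print(robot.read_t())
E
```

```text
pics
side {'vfov': 44.26648060000766, 'cx': 260.80999456170423, 'cy': 180.4867218847952, 'k1': -0.09358351972823799, 'view': array([[-0.89443305, -0.44692872, -0.015628  ,  0.41252598],
       [-0.15970138,  0.35186001, -0.92232858,  0.22739565],
       [ 0.417714  , -0.82246535, -0.38609036,  0.99117303],
       [ 0.        ,  0.        ,  0.        ,  1.        ]])} 0.9816843668619791
top {'vfov': 46.74129995955199, 'cx': 259.66713289066723, 'cy': 195.1482187272364, 'k1': 0.05584521154454088, 'view': array([[-0.02920012, -0.99918582, -0.02783985, -0.14659679],
       [-0.99620741,  0.03137432, -0.08115689,  0.55069476],
       [ 0.08196427,  0.02536448, -0.99631245,  1.28473185],
       [ 0.        ,  0.        ,  0.        ,  1.        ]])} 0.9962361653645834
0.1
```

View pics/side0.png

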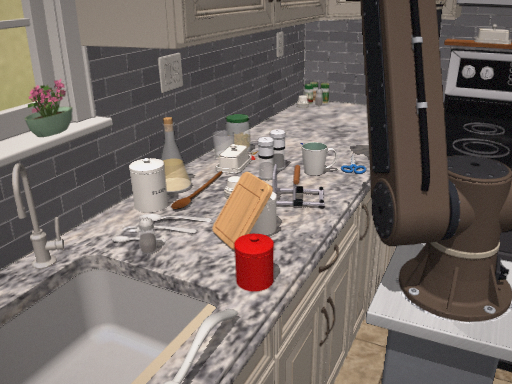

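View pics/top0.png

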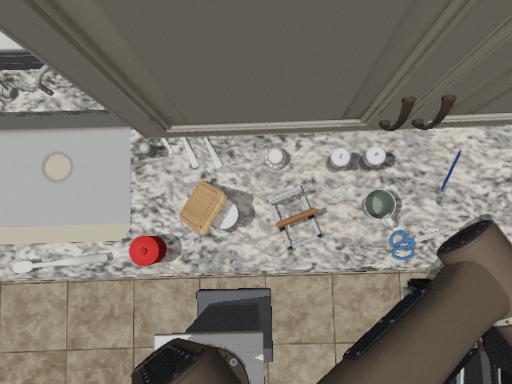

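The top view shows the board at about (205,207), the white canister partly under it at (230,217), the rack at (297,217) with its wooden rod at (297,217), and the red decoy at (147,250). A wall cabinet overhangs the scene from above. Next I'll zoom in and compute points.

```bash
cat > h.py <<'E'
import numpy as np,cv2
from rig import robot
def cam(n):
    c=robot.camera_info(n); f=192/np.tan(np.radians(c['vfov']/2)); return c,f
def rays(n,u,v):
    c,f=cam(n); x=(np.asarray(u,float)-c['cx'])/f; y=(np.asarray(v,float)-c['cy'])/f
    a,b=x.copy(),y.copy()
    for _ in range(20):
        s=1+c['k1']*(a*a+b*b); a,b=x/s,y/s
    return a,b
def unproj(n,u,v,d):
    a,b=rays(n,u,v); V=robot.camera_info(n)['view']
    P=np.stack([a*d,b*d,np.asarray(d)],-1)
    return (P-V[:3,3])@V[:3,:3]
def cloud(n,d):
    v,u=np.mgrid[0:384,0:512]; return unproj(n,u,v,d)
def plane(n,u,v,z):
    a,b=rays(n,u,v); R=robot.camera_info(n)['view']; C=-R[:3,:3].T@R[:3,3]
    D=np.stack([a,b,np.ones_like(a)],-1)@R[:3,:3]
    return C+D*((z-C[2])/D[...,2])[...,None]
def proj(n,P):
    c,f=cam(n); V=c['view']; q=np.atleast_2d(P)@V[:3,:3].T+V[:3,3]
    a,b=q[:,0]/q[:,2],q[:,1]/q[:,2]; s=1+c['k1']*(a*a+b*b)
    return np.stack([a*s*f+c['cx'],b*s*f+c['cy']],-1)
E
python3 - <<'E'
from h import *
for n,(x0,y0,x1,y1) in dict(side=(190,120,350,260),top=(150,120,350,270)).items():
    z=np.load(n+'0.npz'); im=z['im'][y0:y1,x0:x1,::-1]
    cv2.imwrite(f'pics/{n}0z.png',cv2.resize(im,None,fx=4,fy=4,interpolation=cv2.INTER_CUBIC))
    P=cloud(n,z['d']); np.save(n+'P.npy',P)
    # cabinets: points above 0.3
    m=(P[...,2]>0.3)&(P[...,0]>0.4)&(abs(P[...,1])<0.6)
    print(n,m.sum(),[np.percentile(P[m][:,i],[1,50,99]).round(3) for i in range(3)] if m.any() else '')
E
```

```text
side 22345 [array([0.62 , 0.941, 1.007]), array([-0.57 ,  0.041,  0.249]), array([0.303, 0.477, 0.578])]
top 63012 [array([0.413, 0.624, 0.632]), array([-0.548, -0.211,  0.033]), array([0.503, 0.844, 1.321])]
```

View pics/side0z.png

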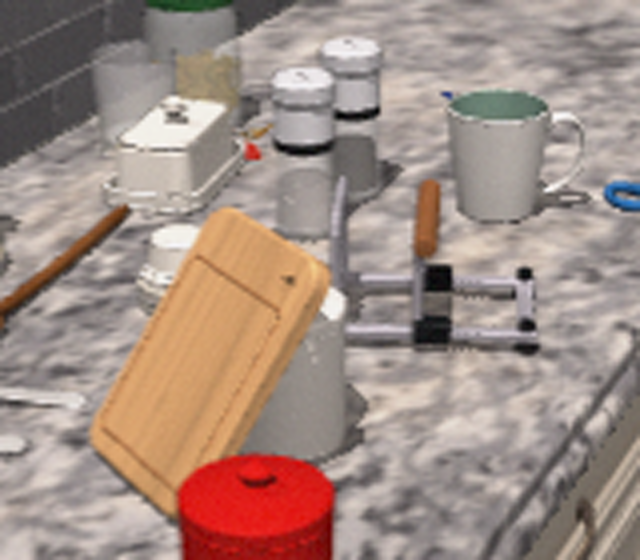

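View pics/top0z.png

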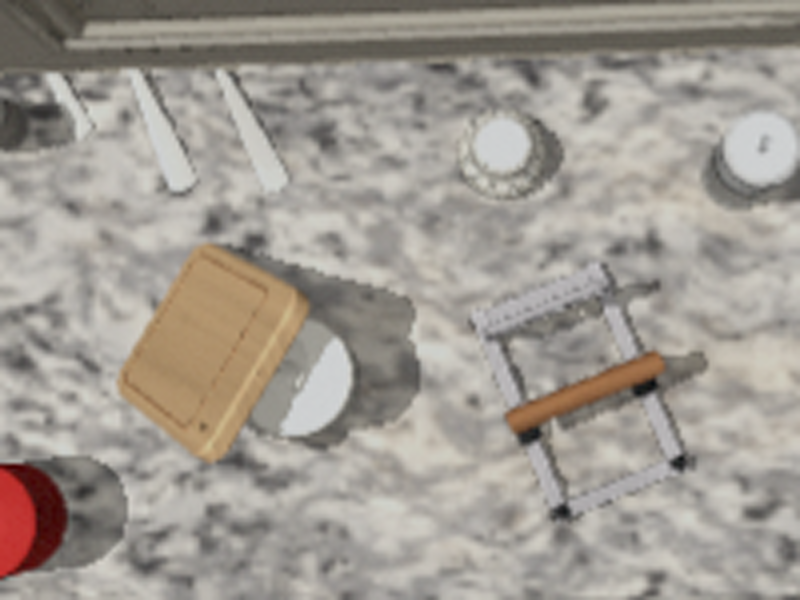

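```bash
python3 - <<'E'
from h import *
for n,box in dict(side=(205,165,280,252),top=(175,175,232,240)).items():
    z=np.load(n+'0.npz'); im=z['im']; P=np.load(n+'P.npy')
    hsv=cv2.cvtColor(im,cv2.COLOR_RGB2HSV)
    m=(hsv[...,0]>8)&(hsv[...,0]<25)&(hsv[...,1]>90)&(z['d']>0)
    b=np.zeros_like(m); x0,y0,x1,y1=box; b[y0:y1,x0:x1]=1; m&=b
    m=cv2.morphologyEx(m.astype(np.uint8),cv2.MORPH_OPEN,np.ones((3,3)))>0
    Q=P[m]; 
    # robust plane
    k=np.ones(len(Q),bool)
    for _ in range(10):
        c=Q[k].mean(0); nn=np.linalg.svd(Q[k]-c,full_matrices=False)[2][2]; r=(Q-c)@nn; k=abs(r)<0.004
    if nn[2]<0: nn=-nn
    print(n,m.sum(),k.sum(),'n',nn.round(4),'tilt',np.degrees(np.arcsin(nn[2])),'rms',r[k].std())
    F=Q[k]; w=np.cross([0,0,1],nn); w/=np.linalg.norm(w); l=np.cross(nn,w); l*=np.sign(l[2])
    uv=np.stack([(F-c)@w,(F-c)@l],1).astype(np.float32)
    rect=cv2.minAreaRect(uv*1000); print(rect)
    ctr=c+w*rect[0][0]/1e3+l*rect[0][1]/1e3
    print('w',w.round(3),'l',l.round(3),'face ctr',ctr.round(4),'board ctr',(ctr-nn*.008).round(4)); bx=cv2.boxPoints(rect)/1e3
    print((c+bx[:,:1]*w+bx[:,1:]*l).round(4))
# wooden rod top
z=np.load('top0.npz'); im=z['im']; P=np.load('topP.npy')
hsv=cv2.cvtColor(im,cv2.COLOR_RGB2HSV)
m=(hsv[...,0]<25)&(hsv[...,1]>110); b=np.zeros_like(m); b[200:235,270:325]=1; m&=b
Q=P[m&(P[...,2]>.05)]; print('rod',len(Q),Q[:,2].max(),np.percentile(Q[:,2],[5,50,95]))
cnt=np.argwhere(m)[:,::-1].astype(np.float32); r=cv2.minAreaRect(cnt); print(r)
bp=cv2.boxPoints(r); print(plane('top',bp[:,0],bp[:,1],0.085).round(4), plane('top',np.array(r[0][0]),np.array(r[0][1]),0.088))
# edges
im=z['im']
def pt(zx,zy,h): 
    return plane('top',np.array(150+(zx+.5)/4-.5),np.array(120+(zy+.5)/4-.5),h).round(4)
print('frame top ends',pt(478,320,.1),pt(602,270,.1))
print('rail near ends',pt(560,510,.016),pt(682,462,.016))
# canister: white pts
m=(hsv[...,1]<40)&(P[...,2]>.08)&(P[...,2]<.12); b=np.zeros_like(m); b[185:235,205:245]=1
Q=P[m&b]; print('can',len(Q),Q.min(0),Q.max(0)); 
E
```

```text
side 2443 2191 n [0.4238 0.6843 0.5934] tilt 36.39582065504739 rms 0.0014084215804020042
((-3.0158424377441406, -2.235198974609375), (178.9725799560547, 132.11016845703125), 89.74847412109375)
w [-0.85   0.527  0.   ] l [-0.312 -0.504  0.805] face ctr [0.517  0.0058 0.0835] board ctr [5.136e-01 3.000e-04 7.870e-02]
[[ 0.6013  0.0158  0.0117]
 [ 0.4892  0.0856  0.0112]
 [ 0.4326 -0.0043  0.1553]
 [ 0.5447 -0.0741  0.1557]]
top 1387 1260 n [0.4274 0.6829 0.5924] tilt 36.3252503791191 rms 0.0011720405194645801
((-0.6908226013183594, -6.272956848144531), (125.89799499511719, 183.254150390625), 0.1019250825047493)
w [-0.848  0.531  0.   ] l [-0.314 -0.502  0.806] face ctr [0.5184 0.0027 0.0838] board ctr [ 0.515  -0.0028  0.0791]
[[ 0.5432 -0.0768  0.1576]
 [ 0.6005  0.0154  0.0099]
 [ 0.4937  0.0821  0.0101]
 [ 0.4364 -0.0101  0.1577]]
rod 232 1.3206057781034606 [0.08549822 0.08999707 0.09472728]
((296.0689697265625, 217.67239379882812), (6.127945899963379, 40.85297775268555), 68.1985855102539)
[[ 0.4634 -0.2079  0.085 ]
 [ 0.5023 -0.3143  0.085 ]
 [ 0.4864 -0.3199  0.085 ]
 [ 0.4475 -0.2137  0.085 ]] [ 0.47479168 -0.26378699  0.088     ]
frame top ends [ 0.5263 -0.1909  0.1   ] [ 0.5581 -0.2773  0.1   ]
rail near ends [ 0.3919 -0.2459  0.016 ] [ 0.4241 -0.3357  0.016 ]
can 480 [ 0.45188813 -0.10151322  0.08501734] [ 0.52932568 -0.03366945  0.11624851]
```

```bash
python3 - <<'E'
from h import *
n='top'; z=np.load('top0.npz'); im=z['im']; P=np.load('topP.npy'); hsv=cv2.cvtColor(im,cv2.COLOR_RGB2HSV)
# lid: points 0.088..0.12 white
m=(hsv[...,1]<45)&(P[...,2]>.085)&(P[...,2]<.125); b=np.zeros_like(m); b[185:235,205:245]=1; m&=b
Q=P[m]; 
# fit circle to outer boundary (convex hull) excluding board side
h=cv2.convexHull((Q[:,:2]*1000).astype(np.float32))[:,0]/1000
wv=np.array([-.85,.527]); nv=np.array([.53,.85])
bc=np.array([.514,-.001]); 
print(np.c_[h,(h-bc)@wv,(h-bc)@nv].round(4))
# knob
K=Q[Q[:,2]>.106]; print('knob?',len(K),K.mean(0),K.max(0),K.min(0))
from scipy.optimize import least_squares
g=h[(h-bc)@nv < -0.062]
s=least_squares(lambda p:np.hypot(*(g-p).T)-.042,[.49,-.07]); print('lid ctr',s.x,'lat',(s.x-bc)@wv,'n',(s.x-bc)@nv,np.abs(s.fun).max(),len(g))
# rack points from cloud
yaw=np.radians(20.1); X=np.array([np.cos(yaw),np.sin(yaw)]); Y=np.array([-X[1],X[0]])
O=np.array([.539,-.2365])
for nm in('top','side'):
    P=np.load(nm+'P.npy'); im=np.load(nm+'0.npz')['im']; hs=cv2.cvtColor(im,cv2.COLOR_RGB2HSV)
    R=P.reshape(-1,3); q=np.c_[(R[:,:2]-O)@X,(R[:,:2]-O)@Y,R[:,2]]
    k=(abs(q[:,1])<.075)&(q[:,0]>-.17)&(q[:,0]<.05)
    for lab,kk in dict(hooptop=k&(q[:,2]>.075)&(q[:,2]<.12)&(q[:,0]>-.025), rod=k&(q[:,2]>.06)&(q[:,2]<.12)&(q[:,0]<-.035), rails=k&(q[:,2]>.010)&(q[:,2]<.03)).items():
        a=q[kk]; 
        if len(a)<5: print(nm,lab,len(a)); continue
        r=cv2.minAreaRect((a[:,:2]*1000).astype(np.float32))
        print(nm,lab,len(a),'x',np.percentile(a[:,0],[2,50,98]).round(4),'y',np.percentile(a[:,1],[2,50,98]).round(4),'z',np.percentile(a[:,2],[5,50,95]).round(4),r)
E
```

```text
[[ 0.5293 -0.0741 -0.0515 -0.054 ]
 [ 0.5292 -0.0716 -0.0501 -0.0519]
 [ 0.4642 -0.031   0.0265 -0.0519]
 [ 0.4613 -0.0337  0.0275 -0.0557]
 [ 0.4584 -0.0369  0.0283 -0.06  ]
 [ 0.4556 -0.0418  0.0282 -0.0656]
 [ 0.4527 -0.0474  0.0277 -0.0719]
 [ 0.4525 -0.0506  0.0261 -0.0747]
 [ 0.4523 -0.0589  0.0219 -0.082 ]
 [ 0.4519 -0.07    0.0164 -0.0915]
 [ 0.4519 -0.0724  0.0152 -0.0936]
 [ 0.4544 -0.0782  0.0099 -0.0972]
 [ 0.4571 -0.0834  0.0049 -0.1002]
 [ 0.4623 -0.0895 -0.0027 -0.1026]
 [ 0.465  -0.0923 -0.0065 -0.1036]
 [ 0.4678 -0.0947 -0.0101 -0.1041]
 [ 0.4706 -0.097  -0.0137 -0.1045]
 [ 0.4787 -0.1004 -0.0224 -0.1032]
 [ 0.4813 -0.101  -0.0248 -0.1023]
 [ 0.4839 -0.1012 -0.0272 -0.1011]
 [ 0.4949 -0.1014 -0.0367 -0.0955]
 [ 0.5005 -0.1015 -0.0415 -0.0926]
 [ 0.5036 -0.1011 -0.0439 -0.0906]
 [ 0.509  -0.0987 -0.0473 -0.0857]
 [ 0.5146 -0.0961 -0.0507 -0.0805]
 [ 0.5231 -0.0881 -0.0537 -0.0692]
 [ 0.5293 -0.0795 -0.0543 -0.0586]]
knob? 41 [ 0.49167717 -0.06242989  0.11133928] [ 0.50383775 -0.05302412  0.11624851] [ 0.4820431  -0.08264511  0.10639848]
lid ctr [ 0.49268652 -0.0604252
[... 576 characters left out ...]
6.96662902832031, -2.305755615234375), (166.48313903808594, 108.81227111816406), 0.7656992077827454)
side hooptop 60 x [-0.0079 -0.0049 -0.0009] y [-0.0509  0.031   0.0476] z [0.0761 0.0939 0.1017] ((-3.768085241317749, -1.19293212890625), (6.697747230529785, 101.71855926513672), 0.9205011129379272)
side rod 124 x [-0.077  -0.0681 -0.0602] y [-0.0565  0.0216  0.0564] z [0.071  0.0902 0.0941] ((-67.80142211914062, -2.7558517456054688), (17.350181579589844, 122.45478820800781), 2.2581188678741455)
side rails 423 x [-0.1456 -0.0818 -0.0089] y [-0.0563  0.0172  0.0539] z [0.0109 0.0164 0.0246] ((-79.00150299072266, -2.1965179443359375), (146.09222412109375, 118.3503189086914), 4.198976039886475)
```

```bash
python3 - <<'E'
from h import *
# overlays of predicted rack on zoomed top and side
yaw=np.radians(20.1); X=np.array([np.cos(yaw),np.sin(yaw),0]); Y=np.array([-X[1],X[0],0]); O=np.array([.539,-.2365,0]);Z=np.array([0,0,1])
L=[]
for y in(-.046,.046): L.append([O+X*.026+Y*y+Z*.016,O-X*.142+Y*y+Z*.016])
L.append([O+X*.0035+Y*.0495+Z*.1,O+X*.0035-Y*.0495+Z*.1])
L.append([O-X*.07+Y*.058+Z*.083,O-X*.07-Y*.058+Z*.083])
for n,(x0,y0,f) in dict(side=(255,150,8),top=(255,175,8)).items():
    im=np.load(n+'0.npz')['im'][:,:,::-1]; c=cv2.resize(im[y0:y0+75,x0:x0+90],None,fx=f,fy=f,interpolation=cv2.INTER_CUBIC)
    for s in L:
        p=(proj(n,np.array(s))-[x0,y0]+.5)*f
        cv2.line(c,*[tuple(map(int,a)) for a in p],(0,255,0),1)
    cv2.imwrite(f'pics/{n}_ov.png',c)
E
```

```text
(no output)
```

View pics/side_ov.png

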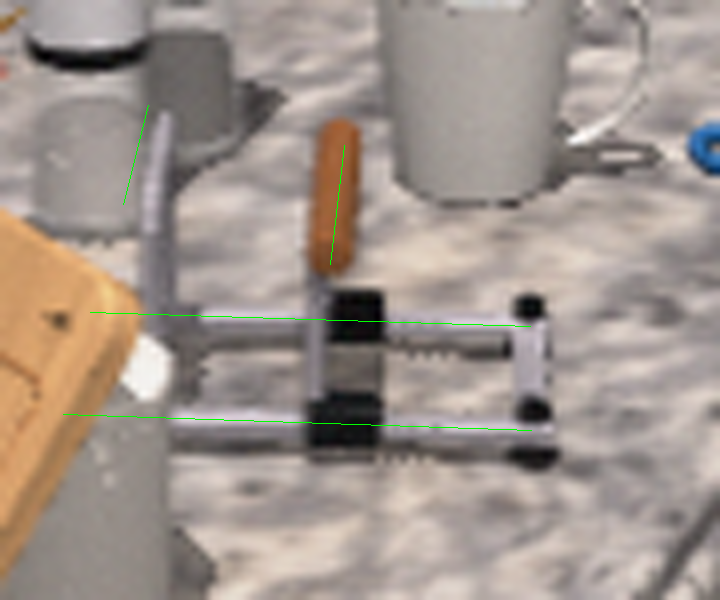

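View pics/top_ov.png

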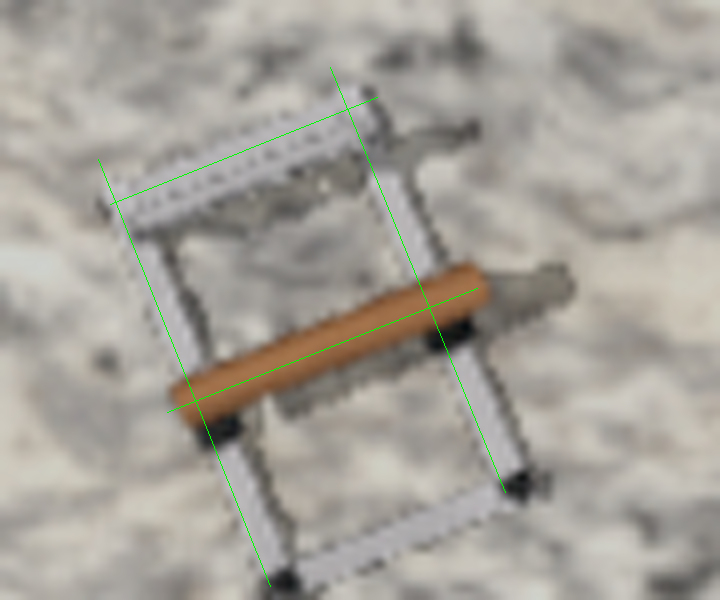

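```bash
cat > g.py <<'E'
from h import *
n=np.array([.4256,.6836,.5929]); n/=np.linalg.norm(n)
w=np.cross([0,0,1],n); w/=np.linalg.norm(w); l=np.cross(n,w); l*=np.sign(l[2])
c=np.array([.5143,-.001,.0780])
yaw=np.radians(20.1); X=np.array([np.cos(yaw),np.sin(yaw),0]); Y=np.array([-X[1],X[0],0]); Z=np.array([0,0,1.])
O=np.array([.5318,-.2411,0])
def ori(y,z):
    return np.stack([np.cross(y,z),y,z],1)
off=.020; dep=.036
G=c+(.09-dep)*l+off*w
def rack(x,y,z): return O+X*x+Y*y+Z*z
E
python3 - <<'E'
from g import *
print('w',w,'l',l,'G',G.round(4),'chk foot z',(c-.09*l)[2])
for s in(1,-1):
    R=ori(s*n,-l); R2=ori(s*X,-Z)
    print(s,[ (None if q is None else np.round(q,1)) for q in (robot.ik(p,r) for p,r in [(G+.2*l,R),(G,R),(G+.1*Z,R),(rack(-.014,off,.36),R2),(rack(-.014,off,.16),R2)])])
for s in(1,-1):
  for th in(30,38):
    t=np.radians(th); R=ori(s*Y,X*np.sin(t)-Z*np.cos(t)); print(s,th,[ (None if q is None else np.round(q,1)) for q in (robot.ik(p,R) for p in [rack(-.1,0,.075),rack(-.03,0,.075),rack(-.1,0,.25)])])
E
```

```text
w [-0.84891793  0.52852468  0.        ] l [-0.31336624 -0.5033298   0.80527058] G [ 0.4804 -0.0176  0.1215] chk foot z 0.005525647822994292
1 [array([-28. ,  -3.2, -11.8, -36.8, -80.8, -88. ]), array([-13.1,   5.2, -24.5, -42.8, -55.7, -85.3]), array([-11.6,  -2.1, -18.6, -37.9, -64.8, -96.3]), array([  -3.9,    6. ,    3.2,    0. ,  -87.2, -156. ]), array([  -3.9,   11. ,  -16.5,    0. ,  -62.4, -156. ])]
-1 [array([-28. ,  -3.2, -11.8, -36.8, -80.8,  92. ]), array([-13.1,   5.2, -24.5, -42.8, -55.7,  94.7]), array([-11.6,  -2.1, -18.6, -37.9, -64.8,  83.7]), array([ -3.9,   6. ,   3.2,   0. , -87.2,  24. ]), array([ -3.9,  11. , -16.5,   0. , -62.4,  24. ])]
1 30 [array([-33.7,   7.8, -27.3, -36.8, -42.3, -11.2]), array([-25.7,   9.9, -25.3, -35.2, -38.4, -19.3]), array([-31.1,  -4.2, -17.4, -26.8, -59.9, -28.6])]
1 38 [array([-43.7,  10. , -26. , -49.1, -47. ,   6.3]), array([-35.1,  11.3, -24.2, -49.1, -42. ,  -0.8]), array([-39.8,  -3.7, -17.2, -37.5, -61. , -15.9])]
-1 30 [array([-33.7,   7.8, -27.3, -36.8, -42.3, 168.8]), array([-25.7,   9.9, -25.3, -35.2, -38.4, 160.7]), array([-31.1,  -4.2, -17.4, -26.8, -59.9, 151.4])]
-1 38 [None, None, array([-39.8,  -3.7, -17.2, -37.5, -61. , 164.1])]
```

```bash
python3 - <<'E'
from g import *
R=ori(-n,-l)
p=robot.read_position(); robot.servo_line(np.array([p[0],p[1],.33]),speed=.25)
robot.move_gripper(.35)
robot.goto(G+.22*l,R)
robot.servo_line(G+.07*l,speed=.2)
print(robot.read_t(),robot.read_position(),robot.read_grip_width(),robot.read_force())
for k in("side","top"):
    im,d=robot.grab_frame(k); np.savez(k+'1.npz',im=im,d=d)
    x0,y0,x1,y1=dict(side=(190,110,350,250),top=(150,120,350,270))[k]
    cv2.imwrite(f'pics/{k}1.png',cv2.resize(im[y0:y1,x0:x1,::-1],None,fx=4,fy=4,interpolation=cv2.INTER_CUBIC))
E
```

```text
4.6583 [ 0.45879365 -0.0534708   0.17850116] 0.350718950277854 [-0.63475253  0.07219878  0.6729814 ]
```

View pics/side1.png

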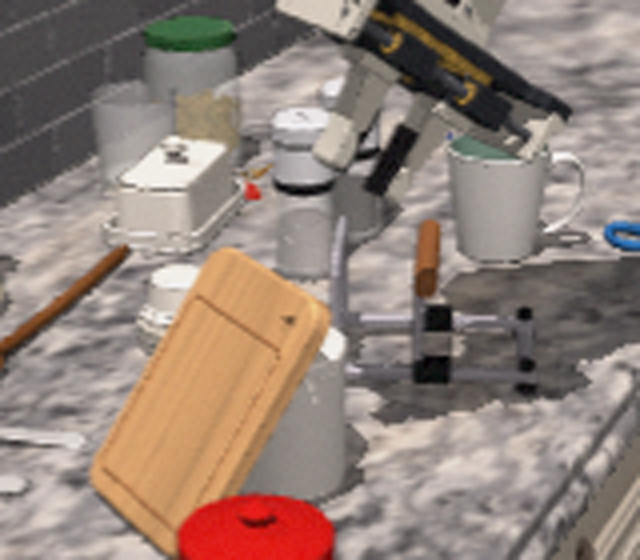

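View pics/top1.png

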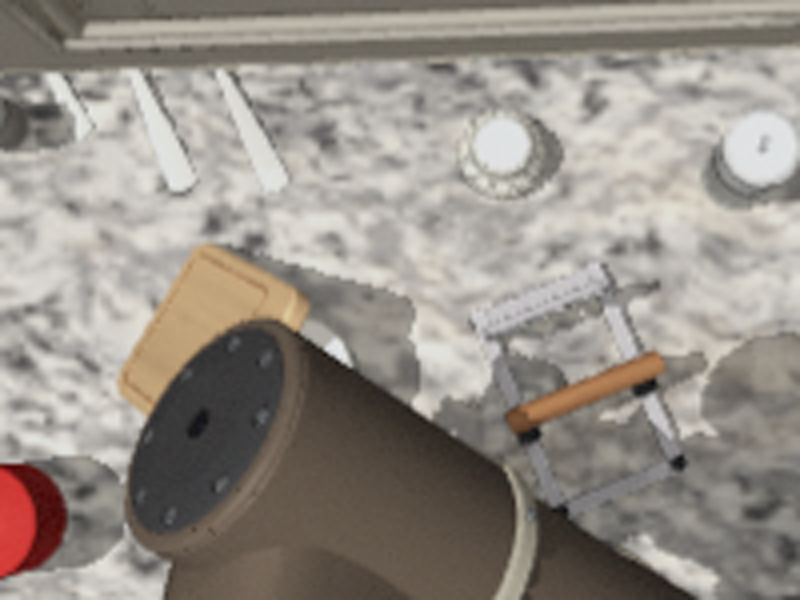

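```bash
python3 - <<'E'
from g import *
t=robot.read_position(); R=robot.read_tcp_rot()
for nm,p in dict(tcp=t,gp=t-.019*R[:,2],a=t+R[:,1]*.0154,b=t-R[:,1]*.0154,end=c+.09*l,endface_off=c+.09*l+.02*w,cen=c,foot=c-.09*l).items(): print(nm,(proj('side',p)[0]-[190,110]+.5)*4,p.round(3))
P=cloud('side',np.load('side1.npz')['d'])
for u,v in[(333,160),(325,150),(385,185),(275,290),(360,80)]:
    print((u,v),P[int(110+v/4),int(190+u/4)].round(3))
E
```

```text
tcp [323.1445756  235.47819251] [ 0.459 -0.054  0.179]
gp [338.45618981 208.52463923] [ 0.453 -0.063  0.194]
a [340.14942231 245.19098312] [ 0.452 -0.064  0.17 ]
b [305.85869904 225.60633115] [ 0.465 -0.043  0.188]
end [278.94561401 275.40397755] [ 0.486 -0.046  0.15 ]
endface_off [295.91233194 285.76967225] [ 0.469 -0.036  0.15 ]
cen [207.85071092 400.97424466] [ 0.514 -0.001  0.078]
foot [137.29175378 525.61931312] [0.543 0.044 0.006]
(333, 160) [ 0.448 -0.047  0.23 ]
(325, 150) [ 0.456 -0.053  0.235]
(385, 185) [ 0.429 -0.081  0.206]
(275, 290) [ 0.479 -0.025  0.15 ]
(360, 80) [ 0.44  -0.071  0.274]
```

```bash
python3 - <<'E'
from g import *
print(robot.read_t(),robot.read_position(), robot.read_qpos())
im,d=robot.grab_frame('side'); np.savez('side2.npz',im=im,d=d); P=cloud('side',d)
v=im[110:220,240:340,::-1]; v=cv2.resize(v,None,fx=6,fy=6,interpolation=cv2.INTER_CUBIC)
t=robot.read_position()
for p in (t,c+.09*l+.02*w): cv2.circle(v,tuple(int(a) for a in (proj('side',p)[0]-[240,110]+.5)*6),4,(0,255,0),2)
cv2.imwrite('pics/side2.png',v)
R=robot.read_tcp_rot(); q=(P.reshape(-1,3)-t)@R
k=(abs(q[:,0])<.02)&(abs(q[:,1])<.06)&(q[:,2]>-.1)&(q[:,2]<.03)
for a in np.arange(-.1,.03,.01):
    s=q[k&(q[:,2]>=a)&(q[:,2]<a+.01)]; print(round(a,3),len(s),(np.percentile(s[:,0],[5,95]).round(3),np.sort(s[:,1])[::max(1,len(s)//6)].round(3)) if len(s) else '')
E
```

```text
4.7583 [ 0.45890595 -0.05364797  0.17884872] [-18.02658283   0.91241085 -21.13002559 -39.72249614 -64.17507239
  92.80412659]
-0.1 107 (array([-0.013,  0.008]), array([-0.051, -0.039, -0.035, -0.025,  0.018,  0.022,  0.034]))
-0.09 90 (array([-0.013,  0.008]), array([-0.04 , -0.037, -0.03 , -0.015,  0.019,  0.023]))
-0.08 94 (array([-0.013,  0.008]), array([-0.039, -0.035, -0.03 , -0.018,  0.015,  0.019,  0.031]))
-0.07 85 (array([-0.013,  0.009]), array([-0.036, -0.033, -0.029, -0.017,  0.016,  0.021,  0.033]))
-0.06 84 (array([-0.013,  0.009]), array([-0.035, -0.031, -0.028,  0.013,  0.015,  0.02 ]))
-0.05 86 (array([-0.013,  0.008]), array([-0.035, -0.032, -0.028, -0.017,  0.015,  0.019,  0.029]))
-0.04 20 (array([-0.012,  0.009]), array([-0.031, -0.028, -0.021, -0.017,  0.014,  0.016,  0.025]))
-0.03 0 
-0.02 0 
-0.01 0 
-0.0 0 
0.01 0 
0.02 0
```

View pics/side2.png

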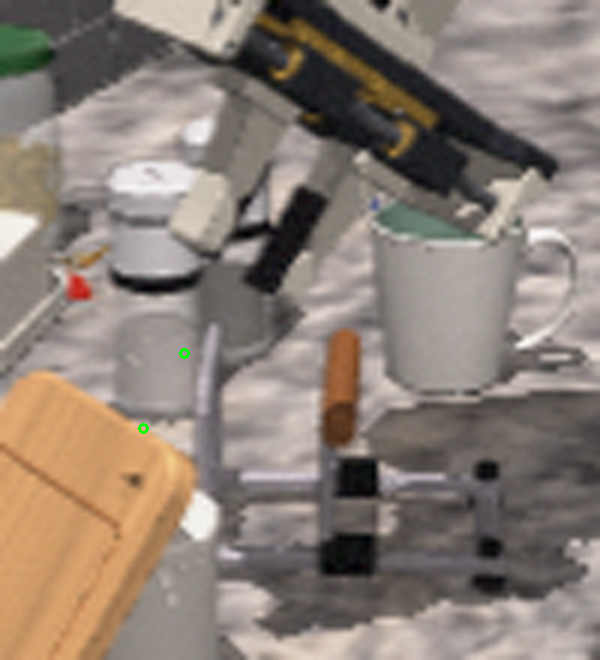

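```bash
cat > tips.py <<'E'
from g import *
def tips(tag,view=True):
    t=robot.read_position(); R=robot.read_tcp_rot()
    im,d=robot.grab_frame('side'); P=cloud('side',d); np.savez(tag+'.npz',im=im,d=d)
    q=(P.reshape(-1,3)-t)@R
    k=(abs(q[:,0])<.016)&(abs(q[:,1])<.045)&(q[:,2]>-.1)&(q[:,2]<.03)
    s=q[k]; a=s[s[:,1]>0]; b=s[s[:,1]<0]
    print(tag,robot.read_t(),'t',t.round(4),'grip',robot.read_grip_width(),'tip z +',np.percentile(a[:,2],99).round(4) if len(a) else None,'-',np.percentile(b[:,2],99).round(4) if len(b) else None, 'x',np.percentile(s[:,0],[3,97]).round(3))
    v=cv2.resize(im[110:220,220:350,::-1],None,fx=5,fy=5,interpolation=cv2.INTER_CUBIC)
    cv2.circle(v,tuple(int(x) for x in (proj('side',t)[0]-[220,110]+.5)*5),4,(0,255,0),1)
    cv2.imwrite(f'pics/{tag}.png',v)
E
python3 - <<'E'
from tips import *
robot.servo_line(G+.05*l,speed=.15); tips('s3')
robot.move_gripper(0.0); tips('s4')
robot.move_gripper(0.35); tips('s5')
E
```

```text
s3 5.1417 t [ 0.4643 -0.0427  0.1617] grip 0.34818108589556607 tip z + -0.0381 - 0.0291 x [-0.014  0.011]
s4 5.9083 t [ 0.4647 -0.0428  0.1617] grip 0.005285648300990211 tip z + -0.0382 - 0.0291 x [-0.014  0.011]
s5 6.6917 t [ 0.4647 -0.0428  0.1617] grip 0.3479880070414286 tip z + -0.0382 - 0.0286 x [-0.014  0.011]
```

View pics/s4.png

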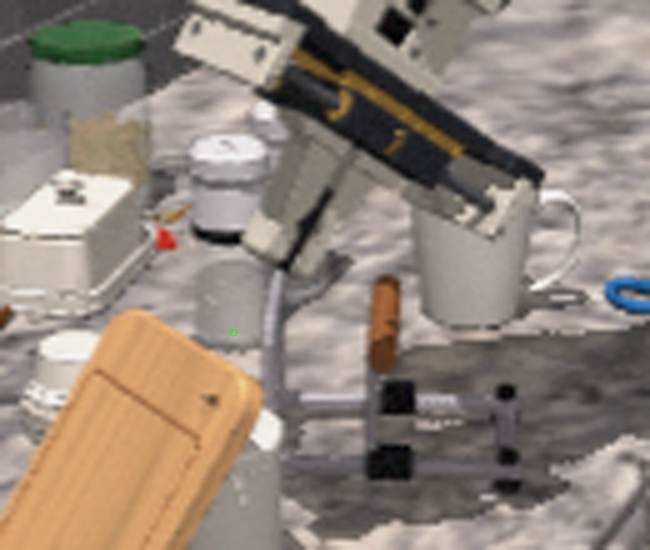

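```bash
python3 - <<'E'
from tips import *
robot.servo_line(G+.02*l,speed=.15); tips('s6'); print(robot.read_force())
robot.servo_line(G+.0*l,speed=.08); tips('s7'); print(robot.read_force())
t=robot.read_position(); R=robot.read_tcp_rot()
P=cloud('side',np.load('s7.npz')['d']); q=(P.reshape(-1,3)-t)@R
k=(abs(q[:,0])<.05)&(abs(q[:,1])<.1)&(q[:,2]>-.2)&(q[:,2]<-.02)
H,a,b=np.histogram2d(q[k][:,2],q[k][:,1],bins=[np.arange(-.2,-.01,.01),np.arange(-.1,.11,.02)]); 
for z_,r in zip(a,H): print(round(z_,2),r.astype(int))
E
```

```text
s6 7.0917 t [ 0.4737 -0.0274  0.1372] grip 0.3507273409327736 tip z + 0.0278 - 0.028 x [-0.014  0.011]
[0.19092605 0.29514277 0.23689661]
s7 7.5417 t [ 0.4802 -0.0175  0.1212] grip 0.3514021928454488 tip z + 0.0269 - 0.0281 x [-0.014  0.012]
[-1.3822896  -0.16823343  0.02418617]
-0.2 [ 0  0 86 29 38 29  0  0  0  0]
-0.19 [ 0  0 60 21 33 22  0  0  0  0]
-0.18 [ 0  0 63 25 30 22  0  0  0  0]
-0.17 [ 0  0 59 23 34 23  0  0  0  0]
-0.16 [ 0  0 61 22 31 18  0  0  0  0]
-0.15 [61  8 32 26 26 24 16 16 24  9]
-0.14 [105  10  29  45  27  29  19  13  45  36]
-0.13 [99  2 43 25  8 26 31 11 13 34]
-0.12 [91 16 50 29 12 44 29 14 26 20]
-0.11 [66  0 47 28  2 38 36 11 20 30]
-0.1 [ 0  0 14 38  0 21 26  1  0  0]
-0.09 [ 0  0  1 44  2 20 23  0  0  0]
-0.08 [ 0  0  0 42  5 30 16  0  0  0]
-0.07 [ 0  0  0 38  5 25 18  0  0  0]
-0.06 [ 0  0  0 39  3 26 14  0  0  0]
-0.05 [ 0  0  0 37  3 27 15  0  0  0]
-0.04 [ 0  0  0  7 60 12  3  0  0  0]
-0.03 [  0   0   0   0 108   5   0   0   3   0]
```

View pics/s7.png

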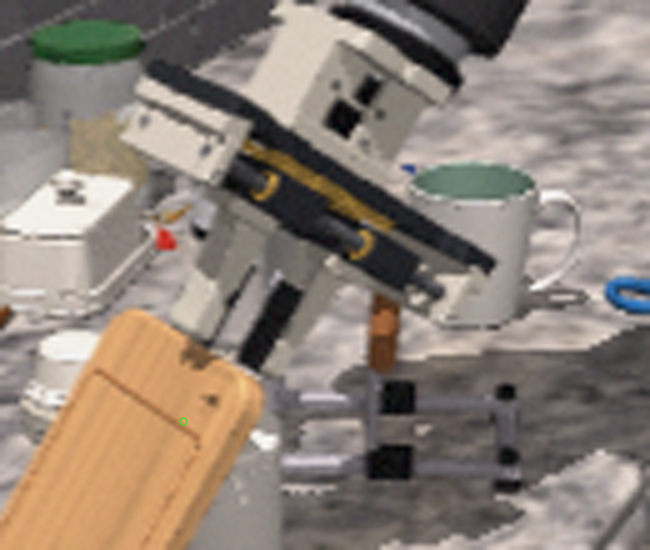

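The picture and cloud agree. The fingertips sit about 37 mm behind the reported TCP along the tool axis, and the body front is 107 mm behind instead of 66 mm. The fingers are just at the board's end with no contact. I'll apply this 37 mm offset, advance in steps and check again.

```bash
echo "DZ=.037" >> g.py; python3 - <<'E'
from tips import *
robot.servo_line(G-.020*l,speed=.1); print(robot.read_force())
robot.servo_line(G-.035*l,speed=.06); tips('s8'); print(robot.read_force())
im,d=robot.grab_frame('top');cv2.imwrite('pics/t8.png',cv2.resize(im[120:270,150:350,::-1],None,fx=4,fy=4))
E
```

```text
[ 0.07537324 -0.2161424   0.5879053 ]
s8 8.3417 t [4.912e-01 2.000e-04 9.290e-02] grip 0.35421075953669706 tip z + 0.0116 - 0.0283 x [-0.014  0.013]
[ 0.05119431 -0.64301539 -0.78231403]
```

View pics/s8.png

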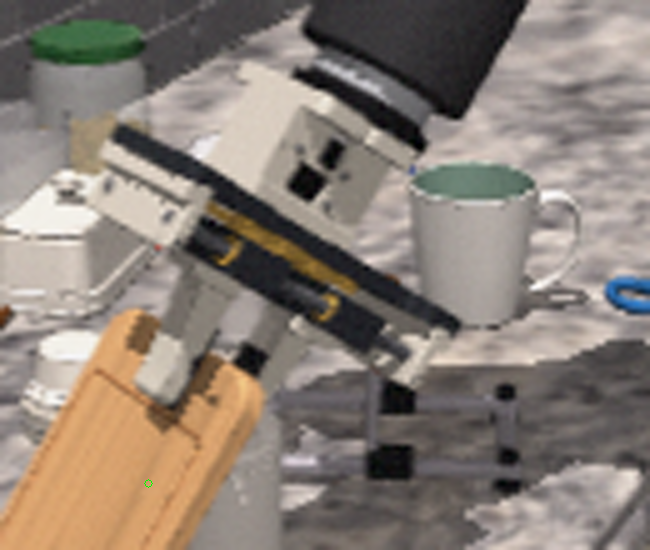

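The fingers straddle the board about 35 mm in from its end (upper finger tip near (165,400)). Closing and lifting.

```bash
python3 - <<'E'
from tips import *
robot.move_gripper(0.0); print(robot.read_grip_width(),robot.read_force(),robot.read_t())
p=robot.read_position(); 
robot.servo_line(p+.02*Z+.015*n,speed=.1); print(robot.read_force())
robot.servo_line(p+.14*Z+.03*n,speed=.2); print(robot.read_force(),robot.read_grip_width(),robot.read_t())
im,d=robot.grab_frame('side');np.savez('side9.npz',im=im,d=d);cv2.imwrite('pics/s9.png',cv2.resize(im[80:260,180:360,::-1],None,fx=3.3,fy=3.3))
E
```

```text
0.17933530859658872 [0.04484511 1.47179948 1.52615651] 8.8
[ 0.49232525 -0.67289231 -2.28599108]
[-0.30239845  0.56526413 -3.24251565] 0.17865797254583057 10.0667
```

View pics/s9.png

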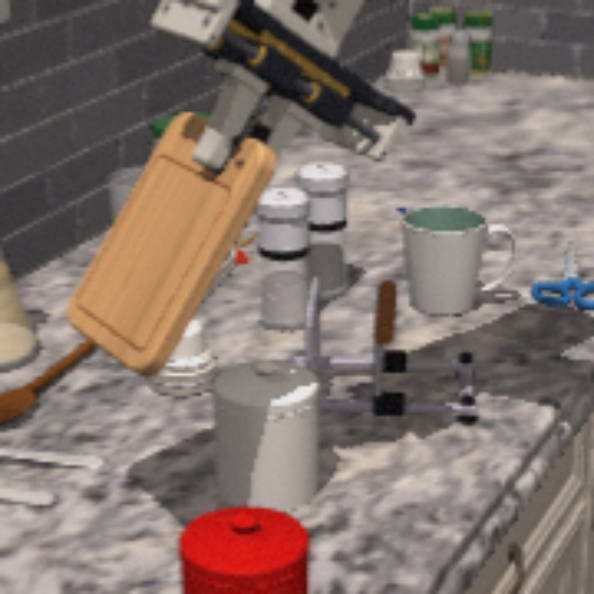

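```bash
cat > bm.py <<'E'
from g import *
def board(tag,box,lo=8,hi=25,sat=90):
    t=robot.read_position(); R=robot.read_tcp_rot()
    im,d=robot.grab_frame('side'); np.savez(tag+'.npz',im=im,d=d)
    hsv=cv2.cvtColor(im,cv2.COLOR_RGB2HSV); m=(hsv[...,0]>lo)&(hsv[...,0]<hi)&(hsv[...,1]>sat)&(d>0)
    b=np.zeros_like(m); x0,y0,x1,y1=box; b[y0:y1,x0:x1]=1
    m=cv2.morphologyEx((m&b).astype(np.uint8),cv2.MORPH_OPEN,np.ones((3,3)))
    N,L,st,_=cv2.connectedComponentsWithStats(m); m=L==1+np.argmax(st[1:,4])
    return t,R,im,cloud('side',d)[m]
def fit(Q):
    # dominant plane by RANSAC, then SVD
    rng=np.random.default_rng(0); best=None
    for _ in range(300):
        a=Q[rng.choice(len(Q),3,False)]; nn=np.cross(a[1]-a[0],a[2]-a[0]); 
        if np.linalg.norm(nn)<1e-5: continue
        nn/=np.linalg.norm(nn); k=abs((Q-a[0])@nn)<.003
        if best is None or k.sum()>best.sum(): best=k
    c0=Q[best].mean(0); nn=np.linalg.svd(Q[best]-c0,full_matrices=False)[2][2]
    return c0,nn,Q[best]
E
python3 - <<'E'
from bm import *
t,R,im,Q=board('side10',(195,110,268,200))
c0,nn,F=fit(Q); 
if nn@R[:,1]>0: nn=-nn
print('plane n in tool',(nn@R).round(4),'face y in tool',((c0-t)@R)[1].round(4),len(Q),len(F))
q=(F-t)@R; r=cv2.minAreaRect((q[:,[0,2]]*1000).astype(np.float32)); print('x,z tool',r)
q=(Q-t)@R; print(q.min(0).round(3),q.max(0).round(3))
E
```

```text
plane n in tool [-5.6e-03 -1.0e+00 -1.0e-04] face y in tool -0.0085 2512 2118
x,z tool ((17.708389282226562, 19.632972717285156), (179.1940155029297, 133.34759521484375), 89.85468292236328)
[-0.049 -0.018 -0.072] [0.567 0.435 0.182]
```

```bash
python3 - <<'E'
from g import *
R2=ori(-X,-Z)
robot.goto(rack(-.020,.0177,.27),R2); print(robot.read_t(),robot.read_position(),rack(-.02,.0177,.27),robot.read_force())
robot.servo_line(rack(-.020,.0177,.155),speed=.15); print(robot.read_t(),robot.read_force(),robot.read_grip_width())
for k in("side","top"):
    im,d=robot.grab_frame(k); np.savez(k+'11.npz',im=im,d=d)
    x0,y0,x1,y1=dict(side=(220,90,350,220),top=(220,150,350,250))[k]
    cv2.imwrite(f'pics/{k}11.png',cv2.resize(im[y0:y1,x0:x1,::-1],None,fx=4.5,fy=4.5,interpolation=cv2.INTER_CUBIC))
E
```

```text
11.075 [ 0.50649544 -0.23038855  0.2686161 ] [ 0.50693534 -0.23135123  0.27      ] [ 0.24940541  1.01092825 -3.22701369]
11.9917 [ 1.29865465  0.73551241 -2.41958818] 0.17916546705393313
```

View pics/side11.png

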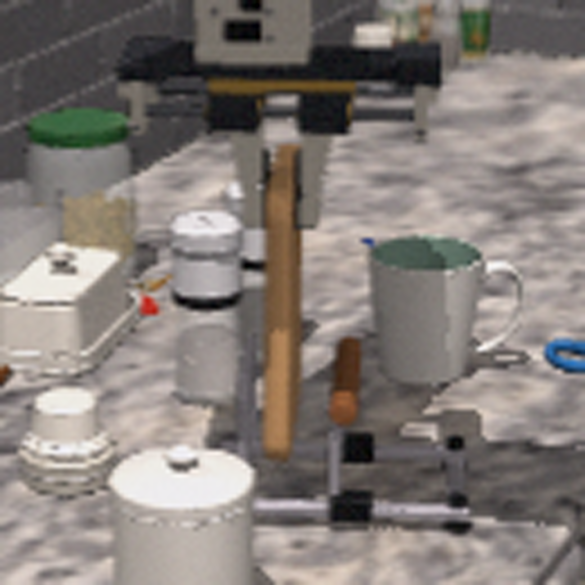

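View pics/top11.png

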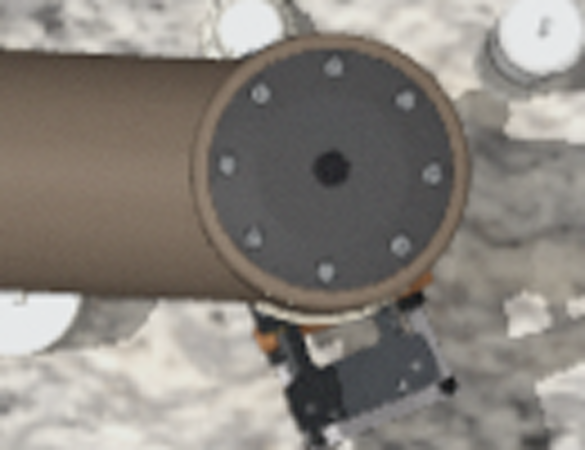

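```bash
python3 - <<'E'
from g import *
robot.servo_line(rack(-.020,.0177,.132),speed=.08); robot.dwell(.15)
f0=np.mean([robot.read_force() for _ in range(1)],0); print(f0,robot.read_t())
z=.132
while z>.116:
    z-=.001; robot.servo_line(rack(-.020,.0177,z),speed=.03); f=robot.read_force()
    if z<.1275: print(round(z,4),(f-f0).round(2),robot.read_position()[2].round(4))
    if f[2]-f0[2]>3: break
print(robot.read_t())
E
```

```text
[ 0.34237025 -0.69297755 -2.30004332] 12.675
0.127 [ 0.01  0.56 -0.55] 0.1269
0.126 [-2.    1.48  6.59] 0.1267
14.175
```

```bash
python3 - <<'E'
from g import *
z=.1268; robot.servo_line(rack(-.020,.0177,z),speed=.03); robot.dwell(.1)
f0=robot.read_force(); print(f0@X,f0,robot.read_t())
x=-.020
robot.servo_line(rack(-.013,.0177,z),speed=.04);x=-.013
while x<.004:
    x+=.001; robot.servo_line(rack(x,.0177,z),speed=.03); f=robot.read_force(); print(round(x,4),((f-f0)@X).round(2),(f-f0)[2].round(2))
    if (f-f0)@X<-4: break
print(robot.read_t(),robot.read_position(),robot.read_grip_width())
for k in("side",):
    im,d=robot.grab_frame(k); np.savez(k+'12.npz',im=im,d=d)
    cv2.imwrite(f'pics/{k}12.png',cv2.resize(im[100:220,220:350,::-1],None,fx=5,fy=5,interpolation=cv2.INTER_CUBIC))
E
```

```text
0.13415030756448632 [-0.21135369  0.96790909  0.15044948] 14.525
-0.012 -0.94 -0.76
-0.011 -1.36 -0.89
-0.01 -1.3 0.31
-0.009 -1.31 -1.05
-0.008 -0.11 -1.64
-0.007 -2.91 -0.4
-0.006 -5.75 1.46
16.6 [ 0.51902269 -0.22686775  0.12675851] 0.17833219833343247
```

View pics/side12.png

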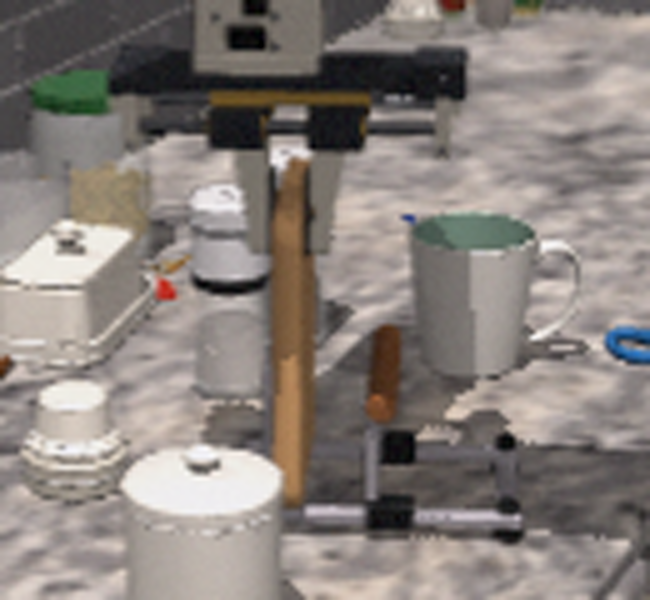

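```bash
python3 - <<'E'
from g import *
robot.servo_line(rack(-.0066,.0177,.1265),speed=.03); robot.dwell(.1); f=robot.read_force(); print(f,f@X)
robot.move_gripper(.22); robot.move_gripper(.4); print(robot.read_t(),robot.read_force(),robot.read_grip_width())
robot.servo_line(rack(-.0066,.0177,.21),speed=.15); print(robot.read_t())
for k in("side",):
    im,d=robot.grab_frame(k); np.savez(k+'13.npz',im=im,d=d)
    cv2.imwrite(f'pics/{k}13.png',cv2.resize(im[100:220,220:350,::-1],None,fx=5,fy=5,interpolation=cv2.INTER_CUBIC))
E
```

```text
[-4.97526242 -1.22732487  3.82411779] -5.0940224318965655
17.875 [-0.64084723  0.41831173  0.51371851] 0.3949625807474753
18.5833
```

View pics/side13.png

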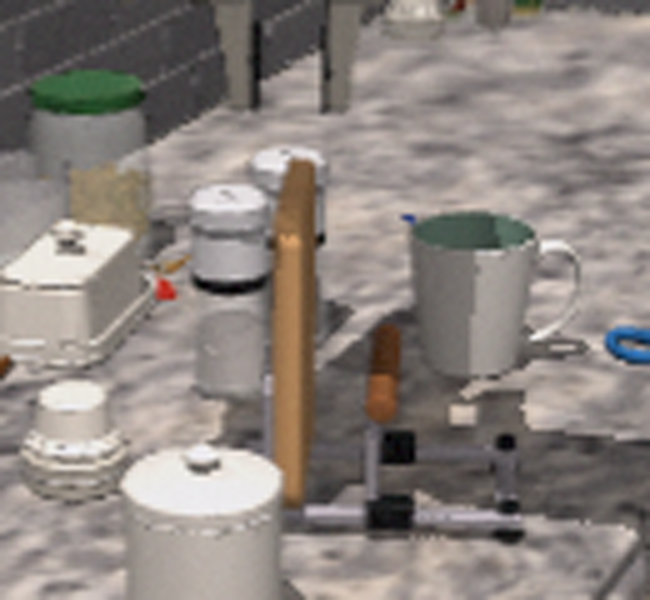

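```bash
cat >> g.py <<'E'
th=np.radians(35); zt=X*np.sin(th)-Z*np.cos(th); fx=X*np.cos(th)+Z*np.sin(th); RP=ori(Y,zt)
def push(xrod,back=0.):
    rod=rack(xrod,-.002,.083)
    return rod-fx*(.009+.012)+zt*.010 - X*back + zt*DZ
E
python3 - <<'E'
from g import *
A=push(-.0605,.03)
for p in(A-.16*zt,A,push(-.0236)): q=robot.ik(p,RP); print(p.round(3),None if q is None else q.round(1))
robot.servo_line(rack(-.13,.0177,.26),speed=.25)
robot.move_gripper(0.0)
robot.goto(A-.16*zt,RP); print(robot.read_t(),robot.read_position(),robot.read_force())
for k in("side",):
    im,d=robot.grab_frame(k)
    cv2.imwrite(f'pics/{k}14.png',cv2.resize(im[60:220,220:380,::-1],None,fx=3.7,fy=3.7,interpolation=cv2.INTER_CUBIC))
E
```

```text
[ 0.37  -0.302  0.164] [-47.7   0.7 -23.1 -38.8 -58.   -3.5]
[ 0.457 -0.271  0.032] [-39.1  13.9 -26.6 -48.7 -40.9   4.7]
[ 0.519 -0.248  0.032] [-31.3  15.4 -24.4 -48.2 -36.9  -2.4]
20.9167 [ 0.37044762 -0.30288603  0.16405939] [-0.05549225  0.3205434   0.45978013]
```

View pics/side14.png

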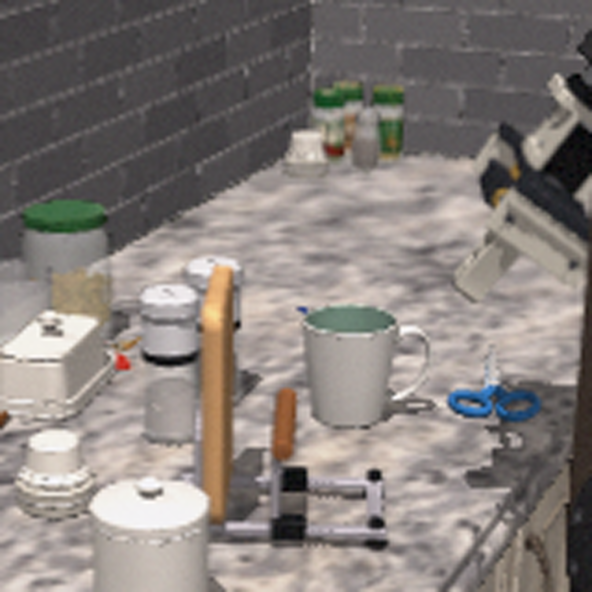

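```bash
python3 - <<'E'
from g import *
m=plane('top',np.array([380.,388,362]),np.array([206.,224,206]),.09); print('mug in rack',[((p-O)@X).round(3).item() for p in m],[((p-O)@Y).round(3).item() for p in m])
A=push(-.0605,.03)
robot.servo_line(A-.03*zt,speed=.15); print(robot.read_t(),robot.read_force())
for k in("side","top"):
    im,d=robot.grab_frame(k); np.savez(k+'15.npz',im=im,d=d)
    x0,y0,x1,y1=dict(side=(220,90,380,220),top=(220,150,400,285))[k]
    cv2.imwrite(f'pics/{k}15.png',cv2.resize(im[y0:y1,x0:x1,::-1],None,fx=4,fy=4,interpolation=cv2.INTER_CUBIC))
E
```

```text
mug in rack [-0.117, -0.17, -0.099] [-0.227, -0.227, -0.181]
21.9833 [-0.28517455 -0.25255894 -0.96076359]
```

View pics/side15.png

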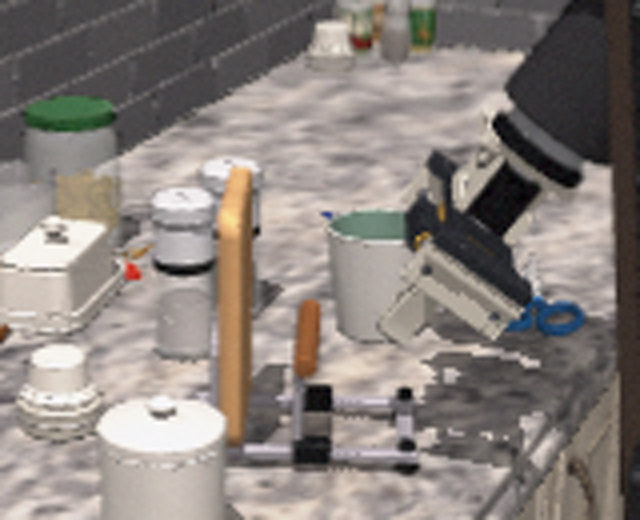

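View pics/top15.png

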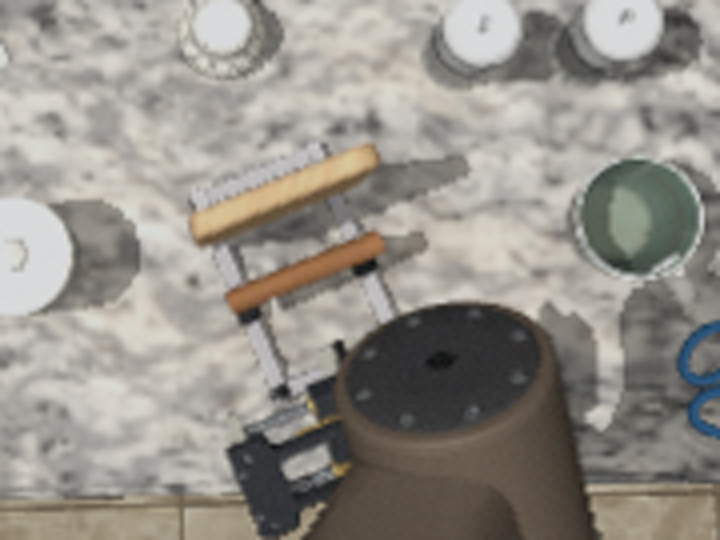

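```bash
python3 - <<'E'
from g import *
A=push(-.0605,.03)
robot.servo_line(A,speed=.12); robot.servo_line(push(-.0605,.012),speed=.08); robot.dwell(.15)
f0=robot.read_force(); print(f0,robot.read_t())
x=-.0725
while x<-.020:
    st=.002 if x<-.031 else .001
    x+=st; robot.servo_line(push(x),speed=.04); f=(robot.read_force()-f0); print(round(x,4),(f@X).round(2),f[2].round(2),end=' | ')
    if f@X<-9: break
print(robot.read_t(),robot.read_position())
im,d=robot.grab_frame('side'); np.savez('side16.npz',im=im,d=d)
cv2.imwrite(f'pics/side16.png',cv2.resize(im[90:220,220:380,::-1],None,fx=4,fy=4,interpolation=cv2.INTER_CUBIC))
E
```

```text
[-0.26778945  0.15452637 -0.54920763] 23.0083
-0.0705 0.25 0.3 | -0.0685 -0.38 0.07 | -0.0665 0.64 -0.02 | -0.0645 -0.17 0.22 | -0.0625 -0.1 0.29 | -0.0605 0.23 0.25 | -0.0585 0.32 -0.33 | -0.0565 -0.14 -0.45 | -0.0545 -0.99 -2.18 | -0.0525 -0.84 -0.66 | -0.0505 -0.98 -0.97 | -0.0485 -0.18 -1.1 | -0.0465 -0.84 -0.93 | -0.0445 -0.93 -1.31 | -0.0425 -0.61 -1.13 | -0.0405 -0.26 -0.81 | -0.0385 -0.88 -0.46 | -0.0365 0.2 -1.13 | -0.0345 -0.5 0.27 | -0.0325 -0.65 -0.47 | -0.0305 -0.25 -1.24 | -0.0295 0.01 -0.09 | -0.0285 -0.98 0.23 | -0.0275 -1.28 -0.41 | -0.0265 -0.95 -0.58 | -0.0255 -1.28 0.54 | -0.0245 -2.66 -0.11 | -0.0235 -2.22 -0.12 | -0.0225 -3.99 0.15 | -0.0215 -7.11 0.01 | -0.0205 -10.61 0.65 | 30.7583 [ 0.52079274 -0.24718288  0.03162615]
```

View pics/side16.png

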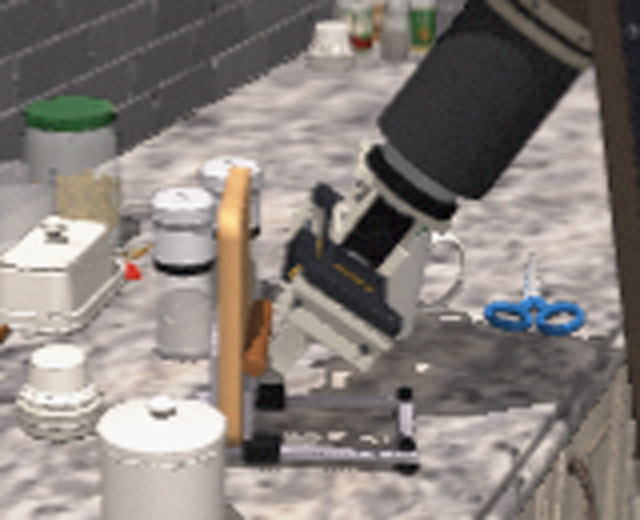

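```bash
python3 - <<'E'
from g import *
robot.servo_line(push(-.0205,.04),speed=.06)
robot.servo_line(push(-.0205,.04)-.17*zt,speed=.15); print(robot.read_t(),robot.read_force())
for k in("side","top"):
    im,d=robot.grab_frame(k); np.savez(k+'17.npz',im=im,d=d)
    x0,y0,x1,y1=dict(side=(230,110,330,220),top=(250,170,350,250))[k]
    cv2.imwrite(f'pics/{k}17.png',cv2.resize(im[y0:y1,x0:x1,::-1],None,fx=5,fy=5,interpolation=cv2.INTER_CUBIC))
    P=cloud(k,d); q=(P.reshape(-1,3)-O)@np.stack([X,Y,Z],1); hs=cv2.cvtColor(im,cv2.COLOR_RGB2HSV).reshape(-1,3)
    k1=(abs(q[:,1])<.09)&(q[:,0]>-.07)&(q[:,0]<.03)&(hs[:,1]>90)&(hs[:,0]<25)
    b=q[k1&(q[:,2]>.17)]; r=q[k1&(q[:,2]<.1)&(q[:,2]>.07)]
    for nm,a in(('boardtop',b),('rod',r)):
        if len(a)>5: print(k,nm,len(a),'x',np.percentile(a[:,0],[3,50,97]).round(4),'y',np.percentile(a[:,1],[2,98]).round(4),'z',np.percentile(a[:,2],[5,95]).round(4),cv2.minAreaRect((a[:,:2]*1000).astype(np.float32)))
E
```

```text
32.9083 [ 0.37494415  0.20130793 -0.57225052]
side boardtop 123 x [-0.0153 -0.0093 -0.0023] y [-0.0434  0.0643] z [0.1729 0.1981] ((-8.651469230651855, 9.405353546142578), (112.718994140625, 14.59742546081543), 89.04641723632812)
side rod 172 x [-0.032  -0.02   -0.0035] y [-0.0513  0.0641] z [0.0742 0.0959] ((-22.888080596923828, 0.203460693359375), (133.27047729492188, 29.211286544799805), 85.27250671386719)
top boardtop 121 x [-0.0168 -0.014  -0.002 ] y [-0.0639  0.0593] z [0.1802 0.1969] ((-8.661951065063477, -2.471759796142578), (15.381712913513184, 125.9271240234375), 0.8951901793479919)
top rod 265 x [-0.0334 -0.0248 -0.0163] y [-0.0552  0.053 ] z [0.084 0.095] ((-25.22784423828125, -1.0593070983886719), (18.07562828063965, 113.23059844970703), 0.6774542331695557)
```

View pics/side17.png

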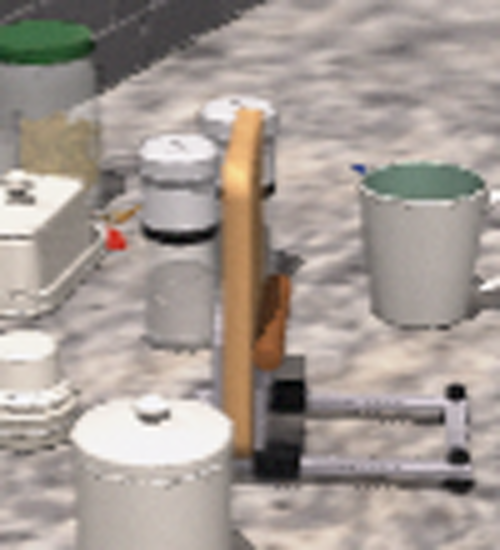

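View pics/top17.png

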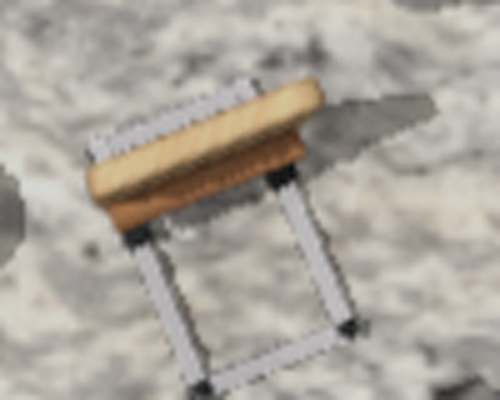

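```bash
python3 - <<'E'
from g import *
from scipy.optimize import least_squares
z=np.load('top17.npz'); P=cloud('top',z['d']); hs=cv2.cvtColor(z['im'],cv2.COLOR_RGB2HSV)
m=(hs[...,1]<60)&(P[...,2]>.085)&(P[...,2]<.125); b=np.zeros_like(m); b[180:240,195:250]=1
Q=P[m&b]; print('lid',cv2.minEnclosingCircle((Q[:,:2]*1000).astype(np.float32)),'knob',Q[Q[:,2]>.108].mean(0).round(4))
a=np.load('side0.npz')['im'].astype(int); c2=np.load('side17.npz')['im'].astype(int)
print(robot.read_t()); robot.job_done()
E
```

```text
lid ((491.8470458984375, -61.14767074584961), 41.71077346801758) knob [ 0.4915 -0.0614  0.1118]
33.0083
the job is handed in; nothing more can be done
```

The breakfast board now stands upright across the two rack rails, flat against the fixed frame, with the divider slid up snug against it. I handed the job in at 33.0 s of the 54 s limit; no verdict is reported.

- **Tool offset found:** the side camera showed the fingertips about 37 mm behind the reported TCP along the tool axis. I confirmed this in several pictures and corrected every later pose for it.
- **Placing:** I gripped the board across its thickness at the upper end, lifted it off the canister and lowered it until the force rose at the rails. I then pushed it against the frame with about 5 N and released it. It stood on its own.
- **Clamping:** I pushed the rod from behind with the shut gripper leaning back 35°, until the force reached about 11 N, then withdrew clear.

**Last checks**
- The board stands upright. The rod's centre is 16.5 mm behind the board's middle, against 17 mm for full contact, which is within measuring error.
- The board sits within about 2 mm of the middle across the rails.
- The canister lid centre reads (0.492, -0.061), against (0.493, -0.060) at the start, which is within measuring error.
- I checked the other loose things only by eye in the last pictures. They looked undisturbed, and the gripper was not touching anything.

**Disagreements:** apart from the tool offset, the frame was met about 1.5 mm from where the cameras put it. The force reading during the slide was also below the stated 2 N friction (about 1 N, noisy).

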